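Set out a shaft inspection on the surface plate

ROBOT

A 7-joint arm with a two-finger parallel gripper is mounted at the origin on the work surface. World frame = base frame: x ahead of the robot, y to its left, z up, the work surface at z = 0. Lengths are in m, angles in rad, forces in N, time in s.
With the tool pointing down it reaches from about 0.425 to 0.875 m from the base axis. Payload 8.4 kg.
Tool frame: the origin (TCP) lies between the finger pads; the fingertips stand 8 mm ahead of it and the grasp point (between the pads) lies 11 mm behind it; z points along the fingers, y is the line along which they close (so a half turn about z gives the same grasp; the last joint's range is limited). The gripper opens to 87 mm and grips with 3 to 60 N. Pads are 19 mm wide; open, the fingers measure 117 mm over their backs; the gripper's body (75 mm by 190 mm) begins 51 mm behind the grasp point.
Start: joints at [-1.289, 0.333, 0.04, 1.465, -0.013, 1.343, -0.059], TCP at [0.242, 0.603, 0.231] pointing down, gripper open.
Joint ranges: [-2.58, 2.58], [-0.38, 2.09], [-1.3, 1.39], [0.25, 2.4], [-1.5, 4.64], [0.08, 2.09], [-2.65, 2.65]. Speed limits (rad/s): [2.22, 2.22, 2.79, 2.79, 3.14, 3.14, 3.14].

INTERFACE

Orientations are given as a unit quaternion [x, y, z, w].
In Python, from bench import r gives the robot as it stands.
- The arm moves only by the tool send_rows, never from a script. Its argument "increments" is a list of rows, each a list of 7 numbers: the shift along the tool's x, y, z scaled (see below), then the turn, a rotation vector about the tool's x, y, z scaled (see below), then the closure, from 0 (fully open) to 1 (shut). In form: [[x, y, z, ax, ay, az, hand], ...]. A call has 1 to 5 rows; each row shifts and turns the commanded pose from where the row before left it, along the tool's axes as they then stand; what a row does not reach is not made up. The controller multiplies each number of a shift by 30 mm and each number of a turn by 10 degrees. A row lasts 1/8 s, in which the tool goes at most 62.5 mm and 10.7 degrees, less where a joint would pass 70% of its speed; a pose out of reach is approached as far as the arm can. A call with a number of a shift or a turn outside -1 to 1 is refused whole. A call with a gripper value outside its range is refused whole. The fingers move at their own pace and stop on an object; "force" is the grip in N (left out, the last holds). Time passes only in rows, so rows that do not move let the fingers close. It gives the time, the measured TCP pose, the force, the opening and the grip force at its end, in the units of the state.
- r.read_state(): the state, without advancing time (a new reading comes with each control period).
- r.get_image(name): name is "scene" or "side" or "wrist"; returns the picture (400x640x3 uint8, red, green, blue); there is no depth.
- r.camera_params(name): a dict with "fov_y" (degrees; the focal length in pixels is half the picture's height over the tangent of half this angle, whatever the lens; pixels are square), "cx", "cy" (the principal point, pixels), "rvec" (rotation vector, rad) and "tvec" (3), from world to camera coordinates, as OpenCV has them; the wrist camera has in their place "tool_from_camera" (4x4, takes a point from camera to tool coordinates, whose origin is the TCP and whose axes are the flange's). Camera axes: x right, y down, z forward; pixel columns grow to the right and rows downward; lengths in m; the calibration is good to about 2 mm. A picture is of the moment at which its call begins: read the wrist's pose just before it. camera_params takes no time and is no camera call.
- r.close_job(): hands the job in; it is judged then, once.
The state is a dict: "time_s": time; "joints": joint angles; "joint_velocities": joint speeds; "tau": joint torques, N m; "tcp_pos": TCP position; "tool_rot": TCP orientation; "force": force on the tool from outside, world axes, zero at the start; "ft_torque": the same for the moment, N m; "finger_gap": finger opening in m; "gripper_force": force on a finger pad.
Only numpy, scipy, OpenCV 4.12 (cv2) and the standard library are available. Lean on these libraries where they do the work, as an engineer would, in place of code of your own. Each camera call takes 0.05 s, during which the arm holds its last target. There are 200 camera calls.

TASK

Get the surface plate ready for measuring the turned shaft: stand the V-block in the middle of the plate, midway between the dial gauge stand and the angle plate, groove up and running from one to the other, and lay the shaft in the groove, centred along it. Also set the flat drilled steel block squarely in front of the dial gauge stand (on the robot's side), its long side parallel to the plate's long edge and about 35 mm clear of the stand's base, and put the ring gauge flat and centred on top of that block. Let go of everything, and leave the oil bottle, the screwdriver and the tin alone.

Things in the scene. Friction and masses are not known exactly. Their poses are not given: they have to be found in the camera images.
- plate: dark steel surface plate fixed on the bench, 250 mm (its x) by 340 mm (its y), 40 mm thick; origin at the centre of its underside, so its top is at z = 40 mm. Its x axis points away from the robot, y to the robot's left along the long edge, z up. It may be turned a few degrees; 'in front', 'left' and so on go by its edges.
- stand: dial gauge stand fixed on the plate: black base 60 x 60 x 30 mm, a steel post and a round white-faced dial of 54 mm across facing the robot, 115 mm high in all and nowhere wider than the base. Origin at the centre of the base's underside on the plate's top, axes parallel to the plate's. It stands 120 mm from the plate's centre, at the left or right end.
- angle: grey angle plate (L-shaped bracket) fixed on the plate at the other end, also 120 mm from the plate's centre: foot 60 x 60 mm, 70 mm high, upright web on the side away from the robot. Origin at the centre of its underside on the plate's top, axes parallel to the plate's.
- vblock_center (a point): loose steel V-block, about 0.5 kg: 44 mm across (its x), 50 mm long (its y), 36 mm high, with a 90-degree groove in the top along its y, 24 mm wide at the top and 12 mm deep. Starts upright on the bench. The point is its centre, 18 mm above its underside.
- shaft_center (a point): loose turned aluminium shaft, 0.22 kg, lying along its x, 120 mm long: round middle 30 mm in diameter and 80 mm long, 22 mm round tip (20 mm long) to -x, square 30 mm head (20 mm long) to +x that stops it rolling. The point is half-way along on its axis, 15 mm up. Seated in the groove its axis is 27 mm above the V-block's centre, 9 mm above its top. Either end may face the gauge.
- block_center (a point): loose flat steel block with six dark holes in its top, about 0.6 kg: 50 mm (its x) by 75 mm (its y), 25 mm high. Lies flat on the bench. The point is its centre, 12.5 mm above its underside. Set 35 mm clear of the stand's base, its centre is 90 mm in front of the stand's centre.
- ring_center (a point): loose steel ring gauge lying flat, about 0.25 kg: 56 mm outside, 30 mm bore, 22 mm high. The point is its centre, 11 mm above its underside.
- oil: white oil bottle with a black cap, 56 mm across and 120 mm high, a bystander standing loose beyond the work; origin at the centre of its underside.
- driver: screwdriver with a wooden handle lying loose beyond the plate, a bystander.
- tin: open round aluminium tin, 70 mm across and 60 mm high, a bystander standing loose beyond the work; origin at the centre of its underside.
Not all that is in view belongs to the job. Leave any purple or yellow look-alike of the part that bears block_center alone.

How it is judged:
At the end, for the whole second after the job is handed in: V-block upright, within 12 mm of the plate's centre along each edge and 0.15 rad; shaft seated in its groove (12 mm along); block flat, 90 +-15 mm in front of the stand's centre, 15 mm sideways, 0.2 rad; ring flat on it, within 10 mm of its centre; all at rest (x of vblock_center in the frame of plate between -0.012 and 0.012 m and y of vblock_center in the frame of plate between -0.012 and 0.012 m and z of vblock_center in the frame of plate between 0.054 and 0.062 m and angle between the y axis of vblock_center and the y axis of plate, either way round below 0.15 rad and angle between vblock_center's own z axis and vertical below 0.08 rad and x of shaft_center in the frame of vblock_center between -0.004 and 0.004 m and y of shaft_center in the frame of vblock_center between -0.012 and 0.012 m and z of shaft_center in the frame of vblock_center between 0.0232 and 0.0312 m and angle between the x axis of shaft_center and the y axis of vblock_center, either way round below 0.1 rad and x of block_center in the frame of stand between -0.105 and -0.075 m and y of block_center in the frame of stand between -0.015 and 0.015 m and z of block_center in the frame of plate between 0.0485 and 0.0565 m and angle between the y axis of block_center and the y axis of plate, either way round below 0.2 rad and angle between the z axis of each of block_center, ring_center and the z axis of plate, either way round below 0.08 rad and horizontal distance between ring_center and block_center below 0.01 m and z of ring_center in the frame of block_center between 0.0195 and 0.0275 m and linear speed of each of vblock, shaft, block, ring below 0.02 m/s and angular speed of each of vblock, shaft, block, ring below 0.2 rad/s); the robot touches nothing.
It fails at once if a thing that is not part of the job is shifted by more than 30 mm (distance of any of oil, driver, tin from where it was at the start of the episode above 0.03 m).
It also fails if it takes over 102 s, if anything falls off the work surface, if the arm or the gripper's body presses on something with over 40 N, if the wrist force passes 120 N, or if a joint passes its speed limit or range.

## Working session

There is one attempt and no reset: what is moved stays moved. The work goes in short steps, Python scripts to look and compute and a tool call to move; the robot and the scene stay as the last step left them, time stands still between calls to the robot, and variables do not carry over. Pictures are saved under pics/ and viewed, at most 17 in all, crops included, and the job is handed in when it is done.

Besides the shell and the picture viewer there is one more tool, called after ">>>" by a JSON object that holds its "api" and its "payload", one argument or row to a line. send_rows: Moves the arm, as the interface text tells. Shifts and turns lie within -1 to 1; 1 stands for 30 mm of shift or 10 degrees of turn. Its arguments: {"type":"object","properties":{"increments":{"type":"array","items":{"type":"array","items":{"type":"number"}}},"force":{"type":"number"}},"required":["increments"]}

```bash
mkdir -p pics; ls
python3 - <<'E'
from bench import r
import cv2,numpy as np
s=r.read_state();print(s)
for n in("scene","side"):
    im=r.get_image(n);cv2.imwrite(f"pics/{n}0.png",im[:,:,::-1]);print(n,r.camera_params(n))
print(r.camera_params("wrist"))
E
```

```text
pics
{'time_s': 0.0, 'joints': array([-1.28922943,  0.33386695,  0.03987051,  1.46629983, -0.01342824,
        1.34328372, -0.05850178]), 'joint_velocities': array([ 3.04296032e-06,  8.53176937e-04,  3.20436178e-04, -1.26629407e-03,
        1.23664586e-03, -1.55765225e-03, -1.50315114e-04]), 'tau': array([ 1.41959055e-03, -6.56361651e+01,  1.33633051e+00, -4.03781927e+01,
       -5.97087666e-02,  4.54297510e-02,  1.32872606e-04]), 'tcp_pos': array([0.24140446, 0.60300866, 0.22967364]), 'tool_rot': array([ 1.89246493e-01,  9.81929290e-01, -7.88048623e-04, -1.12062860e-04]), 'force': array([-0.07716477, -1.10989955,  0.46481306]), 'ft_torque': array([ 0.03145061, -0.02367879,  0.02468478]), 'gripper_force': 0.0, 'finger_gap': 0.08672203057342719}
scene {'fov_y': 56.78480261031696, 'cx': 316.43205814052953, 'cy': 199.0761411305204, 'rvec': array([ 1.88213743,  1.91149191, -0.55398036]), 'tvec': array([-0.11769824, -0.47470003,  1.35658349])}
side {'fov_y': 46.558455148311104, 'cx': 326.39552766444973, 'cy': 199.54703873672028, 'rvec': array([ 2.11717559, -0.74497   ,  0.38665185]), 'tvec': array([-0.39233851,  0.30373218,  1.01006023])}
{'fov_y': 59.55232885164121, 'cx': 320.3162569592895, 'cy': 201.36394973996934, 'tool_from_camera': array([[ 2.94841235e-04, -9.67633251e-01, -2.52360467e-01,
         6.86165316e-02],
       [ 9.99999718e-01,  1.10866484e-04,  7.43234699e-04,
         1.55048249e-03],
       [-6.91200290e-04, -2.52360615e-01,  9.67633010e-01,
        -1.54334608e-01],
       [ 0.00000000e+00,  0.00000000e+00,  0.00000000e+00,
         1.00000000e+00]])}
```

View pics/scene0.png

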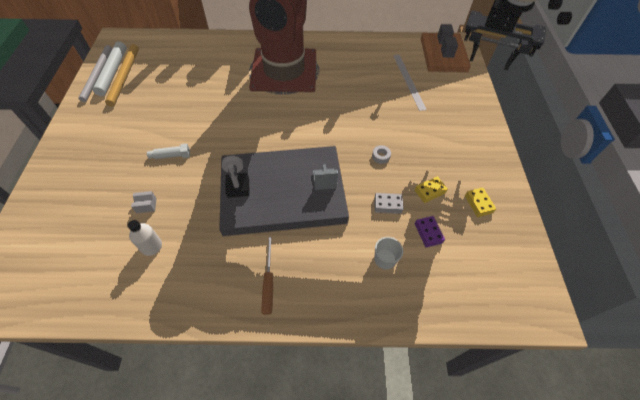

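View pics/side0.png

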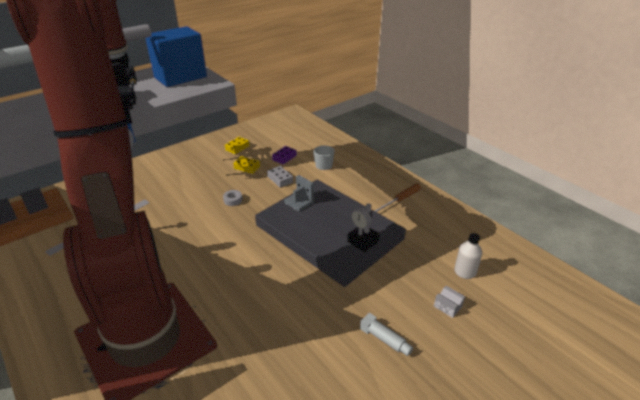

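Scene view: stand left at (235,180), angle right at (325,178), V-block (144,202), shaft (168,153), ring (381,155), flat block (389,203) beside the yellow and purple look-alikes. The side view agrees.

```bash
cat > h.py <<'E'
import cv2,numpy as np
from scipy.spatial.transform import Rotation as R
from bench import r
def cam(n,s=None):
    p=r.camera_params(n);f=200/np.tan(np.radians(p["fov_y"]/2))
    K=np.array([[f,0,p["cx"]],[0,f,p["cy"]],[0,0,1]])
    if n=="wrist":
        T=np.eye(4);T[:3,:3]=R.from_quat(s["tool_rot"]).as_matrix();T[:3,3]=s["tcp_pos"]
        W=T@p["tool_from_camera"];return K,W[:3,:3],W[:3,3]
    Rm=R.from_rotvec(p["rvec"]).as_matrix();return K,Rm.T,-Rm.T@p["tvec"]
def cast(c,uv,z):
    K,A,o=c;uv=np.atleast_2d(np.asarray(uv,float))
    d=(A@np.linalg.inv(K)@np.c_[uv,np.ones(len(uv))].T).T
    return o+d*((z-o[2])/d[:,2])[:,None]
def proj(c,P):
    K,A,o=c;q=(K@A.T@(np.atleast_2d(P)-o).T).T;return q[:,:2]/q[:,2:]
def pose():
    s=r.read_state();M=R.from_quat(s["tool_rot"]).as_matrix()
    return s,M
def goto(p,yaw_y):
    """rows' total: shift in tool axes/30mm, turn about z/10deg, to TCP p with tool y along world angle yaw_y (deg), tool down"""
    s,M=pose();d=M.T@(np.array(p)-s["tcp_pos"])/.03
    cur=np.degrees(np.arctan2(M[1,1],M[0,1]));dy=(yaw_y-cur+90)%180-90
    return d.round(2),"turn z",round(-dy/10,2),"(cur",cur.round(1),"j7",s["joints"][6].round(2),")"
def snap(name,f):
    s=r.read_state();im=r.get_image(name);cv2.imwrite("pics/"+f,im[:,:,::-1]);return im,cam(name,s),s
E
python3 - <<'E'
from h import *
c=cam("scene")
for n,uv,z in[("vb",(145,199),.036),("shaft",(168,153),.02),("ring",(381,154),.022),("block",(389,202),.025),("bl",(221,152),.04),("br",(338,149),.04),("fr",(346,212),.04),("fl",(221,223),.04)]:
    print(n,cast(c,uv,z).round(3))
s,M=pose();print(M.round(2))
E
```

```text
vb [[ 0.593 -0.341  0.036]]
shaft [[ 0.418 -0.324  0.02 ]]
ring [[0.411 0.318 0.022]]
block [[0.584 0.325 0.025]]
bl [[ 0.427 -0.159  0.04 ]]
br [[0.409 0.187 0.04 ]]
fr [[0.627 0.205 0.04 ]]
fl [[ 0.666 -0.122  0.04 ]]
[[-0.93  0.37 -0.  ]
 [ 0.37  0.93 -0.  ]
 [-0.   -0.   -1.  ]]
```

>>> {"api": "send_rows", "payload": {
  "increments": [
    [-1,-0.46,0,0,0,0,0],
    [-1,-0.46,0,0,0,0,0],
    [-1,-0.46,0,0,0,0,0],
    [-1,-0.46,0,0,0,0,0],
    [-1,-0.46,0,0,0,0,0]
  ]
}}

```text
time_s: 0.72
tcp_pos: [0.3557, 0.4826, 0.2301]
tool_rot: [0.189, 0.982, -0.0, -0.0]
force: [-0.0, -0.7, 0.0]
finger_gap: 0.0869
gripper_force: 0.0
```

>>> {"api": "send_rows", "payload": {
  "increments": [
    [-1,-0.46,0,0,0,0,0],
    [-1,-0.46,0,0,0,0,0],
    [-1,-0.46,0,0,0,0,0],
    [-1,-0.46,0,0,0,0,0],
    [-1,-0.46,0,0,0,0,0]
  ]
}}

```text
time_s: 1.35
tcp_pos: [0.4692, 0.3628, 0.2302]
tool_rot: [0.189, 0.982, -0.0, -0.0]
force: [0.0, 0.1, -1.2]
finger_gap: 0.0869
gripper_force: 0.0
```

>>> {"api": "send_rows", "payload": {
  "increments": [
    [-0.8,-0.46,0,0,0,0,0],
    [-0.8,-0.46,0,0,0,0,0],
    [0,0,0,0,0,0,0],
    [0,0,0,0,0,0,0]
  ]
}}

```text
time_s: 1.85
tcp_pos: [0.5024, 0.3211, 0.2303]
tool_rot: [0.189, 0.982, -0.0, -0.0]
force: [-0.9, -0.7, -0.6]
finger_gap: 0.0872
gripper_force: 0.0
```

Run:
```python
from h import *
im,c,s=snap("wrist","w1.png");print(s["tcp_pos"],s["time_s"],s["joints"].round(2))
```

```text
[0.50242472 0.32107573 0.23026949] 1.85 [-0.85  0.22  0.25  1.61 -0.06  1.31  0.6 ]
```

View pics/w1.png

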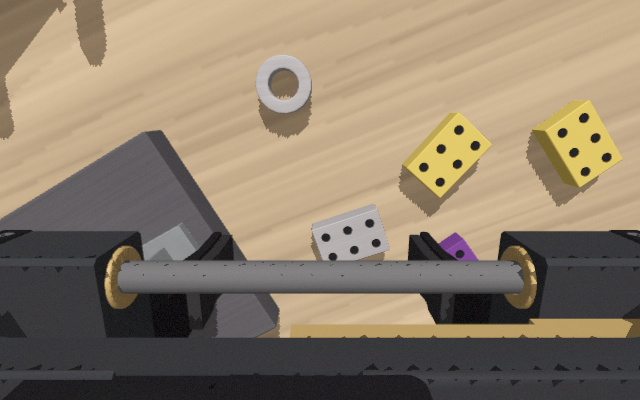

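Wrist view: ring at (284,84), block at (350,233) partly behind the gripper, look-alikes at right. I move out to see the block fully.

>>> {"api": "send_rows", "payload": {
  "increments": [
    [-1,0,0,0,0,0,0],
    [-1,0,0,0,0,0,0],
    [-1,0,0,0,0,-0.75,0],
    [0,0,0,0,0,-0.75,0],
    [0,0,0,0,0,0,0]
  ]
}}

```text
time_s: 2.52
tcp_pos: [0.5861, 0.288, 0.2302]
tool_rot: [0.059, 0.998, 0.0, -0.0]
force: [0.3, 0.5, 0.6]
finger_gap: 0.0867
gripper_force: 0.0
```

```bash
cat >> h.py <<'E'
def steel(im,lo=120,amin=300):
    hsv=cv2.cvtColor(im,cv2.COLOR_RGB2HSV);m=((hsv[...,1]<28)&(hsv[...,2]>lo)).astype(np.uint8)
    m=cv2.morphologyEx(m,cv2.MORPH_OPEN,np.ones((3,3)))
    cs,_=cv2.findContours(m,cv2.RETR_EXTERNAL,cv2.CHAIN_APPROX_NONE)
    return [k for k in cs if cv2.contourArea(k)>amin]
def rect(c,k,z):
    P=cast(c,k[:,0,:],z)[:,:2];q=cv2.minAreaRect((P*1000).astype(np.float32))
    b=cv2.boxPoints(q);e=b[1]-b[0],b[2]-b[1];l=max(e,key=np.linalg.norm)
    return np.round(q[0],1),np.round(q[1],1),"long axis deg",round(np.degrees(np.arctan2(l[1],l[0]))%180,1)
E
python3 - <<'E'
from h import *
im,c,s=snap("wrist","w2.png");print(s["tcp_pos"],s["time_s"])
for k in steel(im): print(cv2.boundingRect(k),cv2.contourArea(k),rect(c,k,.025),rect(c,k,.022))
E
```

```text
[0.58607922 0.28795628 0.23017435] 2.525
(322, 293, 64, 31) 1362.5 (array([742.7, 310.2]), array([73.6, 38.9]), 'long axis deg', np.float32(83.2)) (array([744.5, 310.3]), array([74.3, 39.2]), 'long axis deg', np.float32(83.2))
(118, 262, 399, 23) 7911.0 (array([693.8, 273.5]), array([449.8,  27. ]), 'long axis deg', np.float32(83.2)) (array([695.2, 273.3]), array([453.6,  27.2]), 'long axis deg', np.float32(83.2))
(319, 139, 74, 53) 3402.5 (array([577.7, 328.1]), array([74.3, 51.2]), 'long axis deg', np.float32(87.1)) (array([578.2, 328.4]), array([74.9, 51.6]), 'long axis deg', np.float32(87.1))
(105, 95, 95, 90) 3611.0 (array([527.1, 117.4]), array([ 68.1, 105.5]), 'long axis deg', np.float32(97.4)) (array([527.2, 115.9]), array([ 68.6, 106.4]), 'long axis deg', np.float32(97.4))
```

View pics/w2.png

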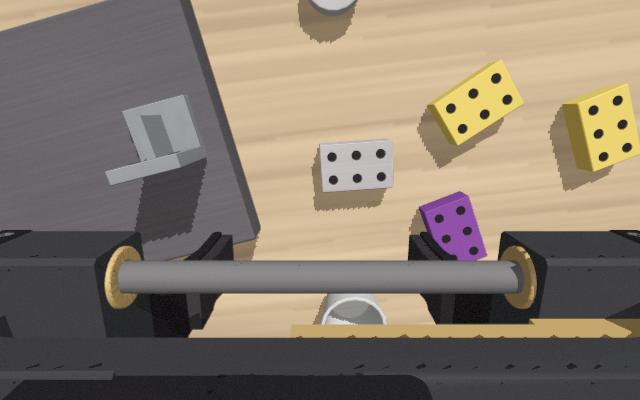

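Block is fully in view at (356,165); tin at (355,305), purple block at (453,230).

Run:
```python
from h import *
im=cv2.imread("pics/w1.png")[:,:,::-1]
c=cam("wrist",dict(tool_rot=[.18925,.98193,0,0],tcp_pos=np.array([.50242,.32108,.23027])))
for k in steel(np.ascontiguousarray(im)): 
    if cv2.boundingRect(k)[1]<130: print(cv2.boundingRect(k),rect(c,k,.022))
print(goto([.577,.328,.23],87.1))
```

```text
(256, 55, 55, 58) (array([402.9, 323. ]), array([53.4, 53.4]), 'long axis deg', np.float32(68.2))
(array([0.45, 1.29, 0.01]), 'turn z', np.float64(-0.4), '(cur', np.float64(83.1), 'j7', np.float64(0.99), ')')
```

>>> {"api": "send_rows", "payload": {
  "increments": [
    [0.45,0.65,0,0,0,0,0],
    [0,0.64,0,0,0,-0.4,0],
    [0,0,1,0,0,0,0],
    [0,0,1,0,0,0,0],
    [0,0,1,0,0,0,0]
  ]
}}

```text
time_s: 3.2
tcp_pos: [0.5769, 0.3281, 0.1398]
tool_rot: [0.025, 1.0, 0.0, -0.0]
force: [-0.4, -0.0, -0.3]
finger_gap: 0.0872
gripper_force: 0.0
```

>>> {"api": "send_rows", "payload": {
  "increments": [
    [0,0,1,0,0,0,0],
    [0,0,1,0,0,0,0],
    [0,0,0,0,0,0,0]
  ]
}}

```text
time_s: 3.58
tcp_pos: [0.5756, 0.327, 0.0783]
tool_rot: [0.025, 1.0, -0.001, -0.002]
force: [-0.2, -0.9, 1.2]
finger_gap: 0.0866
gripper_force: 0.0
```

Run:
```python
from h import *
im,c,s=snap("wrist","w3.png");print(s["tcp_pos"],s["time_s"],goto([.577,.328,.011],87.1))
```

```text
[0.57557552 0.32696525 0.0782897 ] 3.575 (array([-0.01,  0.02,  2.31]), 'turn z', np.float64(0.0), '(cur', np.float64(87.1), 'j7', np.float64(1.02), ')')
```

View pics/w3.png

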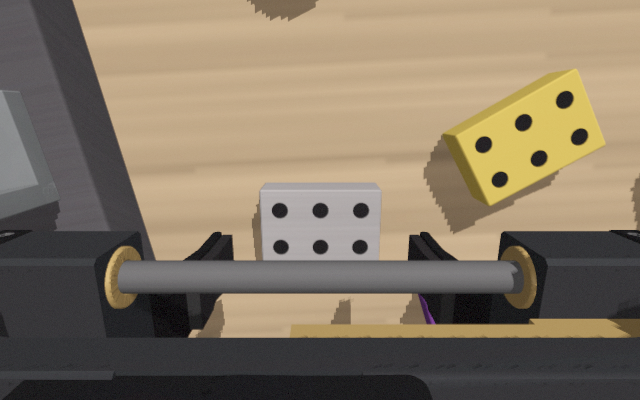

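Block is centred between the fingers (columns 262–380, fingers at 232 and 409). I go down and grip.

>>> {"api": "send_rows", "payload": {
  "increments": [
    [0,0,0.9,0,0,0,0],
    [0,0,0.9,0,0,0,0],
    [0,0,0.44,0,0,0,0],
    [0,0,0,0,0,0,1],
    [0,0,0,0,0,0,1]
  ],
  "force": 35
}}

```text
time_s: 4.25
tcp_pos: [0.5786, 0.3272, 0.0148]
tool_rot: [0.025, 1.0, 0.0, 0.001]
force: [-0.8, 3.3, -1.1]
finger_gap: 0.0747
gripper_force: 35.0
```

>>> {"api": "send_rows", "payload": {
  "increments": [
    [0,0,0,0,0,0,1],
    [0,0,-0.5,0,0,0,1],
    [0,0,-1,0,0,0,1],
    [0,0,-1,0,0,0,1],
    [0,0,-1,0,0,0,1]
  ]
}}

```text
time_s: 4.88
tcp_pos: [0.5774, 0.3267, 0.1197]
tool_rot: [0.025, 1.0, -0.0, -0.0]
force: [-0.5, 0.5, -5.4]
finger_gap: 0.0744
gripper_force: 35.0
```

>>> {"api": "send_rows", "payload": {
  "increments": [
    [0,0,-1,0,0,0,1],
    [0,0,-1,0,0,0,1],
    [0,0,-1,0,0,0,1],
    [0,0,-1,0,0,0,1],
    [0,0,0,0,0,0,1]
  ]
}}

```text
time_s: 5.5
tcp_pos: [0.5787, 0.3273, 0.2413]
tool_rot: [0.025, 1.0, 0.001, 0.002]
force: [-0.2, 1.2, -6.1]
finger_gap: 0.0748
gripper_force: 35.0
```

Run:
```python
import cv2
im=cv2.imread("pics/scene0.png")[140:240,205:365]
cv2.imwrite("pics/crop.png",cv2.resize(im,None,fx=5,fy=5,interpolation=cv2.INTER_CUBIC))
```

```text
(no output)
```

View pics/crop.png

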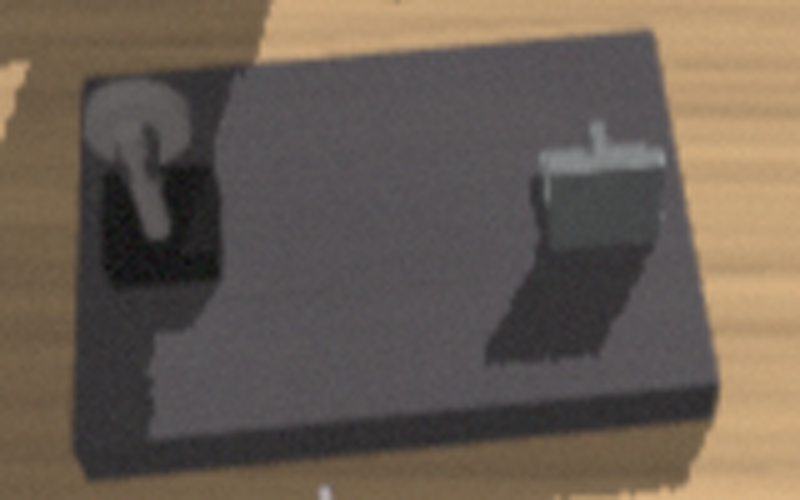

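The crop shows the top face's corners at full-frame (222,155.6), (335.4,146.2), (348.2,216.6) and (220,229.4).

Run:
```python
from h import *
c=cam("scene");P=cast(c,[(222,155.6),(335.4,146.2),(348.2,216.6),(220,229.4)],.04)[:,:2]
L=np.array([[-125,-170],[-125,170],[125,170],[125,-170]])/1000
a=P-P.mean(0);th=np.arctan2((L[:,0]*a[:,1]-L[:,1]*a[:,0]).sum(),(L*a).sum())
print(P.round(4),P.mean(0),np.degrees(th))
Q=np.array([[np.cos(th),-np.sin(th)],[np.sin(th),np.cos(th)]])
print((P-(P.mean(0)+L@Q.T)).round(4))
b=P.mean(0)+Q@[-.09,-.12];print(b)
print(goto([.6,0,.24],90+np.degrees(th)))
```

```text
[[ 0.441  -0.1535]
 [ 0.3986  0.1796]
 [ 0.641   0.21  ]
 [ 0.6848 -0.1217]] [0.54135262 0.02860149] 7.352048160109624
[[ 0.0019  0.0025]
 [ 0.0029 -0.0016]
 [-0.0025 -0.0032]
 [-0.0023  0.0023]]
[ 0.46744842 -0.10192885]
(array([ -1.25, -10.86,   0.02]), 'turn z', np.float64(-1.02), '(cur', np.float64(87.2), 'j7', np.float64(1.0), ')')
```

>>> {"api": "send_rows", "payload": {
  "increments": [
    [0,0,-0.3,0,0,-0.5,1],
    [0,0,0,0,0,-0.52,1],
    [0.07,-0.97,0,0,0,0,1],
    [0.07,-0.97,0,0,0,0,1],
    [0.07,-0.97,0,0,0,0,1]
  ]
}}

```text
time_s: 6.12
tcp_pos: [0.5819, 0.2382, 0.2453]
tool_rot: [-0.064, 0.998, -0.001, -0.001]
force: [0.2, 0.1, -6.2]
finger_gap: 0.075
gripper_force: 35.0
```

>>> {"api": "send_rows", "payload": {
  "increments": [
    [0.07,-0.97,0,0,0,0,1],
    [0.07,-0.97,0,0,0,0,1],
    [0.07,-0.97,0,0,0,0,1],
    [0.07,-0.97,0,0,0,0,1],
    [0.07,-0.97,0,0,0,0,1]
  ]
}}

```text
time_s: 6.75
tcp_pos: [0.5901, 0.0928, 0.2456]
tool_rot: [-0.064, 0.998, -0.0, -0.001]
force: [-0.0, 0.4, -6.1]
finger_gap: 0.0746
gripper_force: 35.0
```

>>> {"api": "send_rows", "payload": {
  "increments": [
    [0.07,-0.97,0,0,0,0,1],
    [0.07,-0.97,0,0,0,0,1],
    [0.07,-0.97,0,0,0,0,1],
    [0.07,-0.97,0,0,0,0,1],
    [0,0,0,0,0,0,1]
  ]
}}

```text
time_s: 7.38
tcp_pos: [0.5967, -0.0262, 0.2459]
tool_rot: [-0.062, 0.998, -0.001, -0.001]
force: [0.2, -0.5, -6.0]
finger_gap: 0.0748
gripper_force: 35.0
```

Run:
```python
from h import *
im,c,s=snap("wrist","w4.png");print(s["tcp_pos"],s["time_s"],s["joints"].round(2),goto([.467,-.102,.25],97.35))
th=np.radians(7.35);Q=np.array([[np.cos(th),-np.sin(th)],[np.sin(th),np.cos(th)]])
for L,z in [((-.03,-.15),.07),((-.03,-.09),.07),((-.03,-.09),.04),((-.125,-.17),.04),((-.125,0),.04),((-.09,-.12),.04)]:
    print(L,proj(c,[*(np.array([.5414,.0286])+Q@L),z]).round(1))
```

```text
[ 0.59666592 -0.02622846  0.24586512] 7.375 [-0.36  0.22  0.39  1.59 -0.08  1.34  1.74] (array([ 4.62, -2.04, -0.13]), 'turn z', np.float64(-0.01), '(cur', np.float64(97.2), 'j7', np.float64(1.73), ')')
(-0.03, -0.15) [[221.1  99.7]]
(-0.03, -0.09) [[287.1  99.4]]
(-0.03, -0.09) [[290.  100.4]]
(-0.125, -0.17) [[200.7  -6.3]]
(-0.125, 0) [[384.9  -7.2]]
(-0.09, -0.12) [[256.7  34.7]]
```

View pics/w4.png

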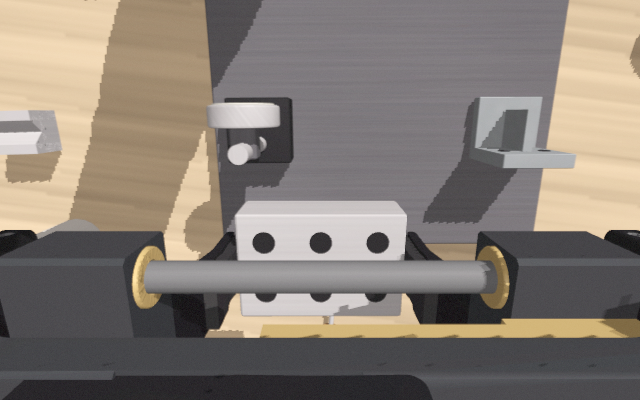

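The picture shows the stand base's robot-side edge at row 97 (columns 225–292) and the angle's foot edge at row 97 (480–541); the block is held level.

Run:
```python
from h import *
c=cam("wrist",r.read_state())
S=cast(c,[(225,97.5),(292,97.5),(293.5,163)],.07)[:,:2];A=cast(c,[(480,97),(541.5,97)],.048)[:,:2]
E=cast(c,[(538,243)],.04)[0,:2]
print(S,A,E, np.linalg.norm(S[1]-S[0]),np.linalg.norm(A[1]-A[0]),np.linalg.norm(S[1]-S[2]))
d=A[1]-S[1];print("yaw",np.degrees(np.arctan2(-d[0],d[1])),np.linalg.norm(d))
for y in(7.35,np.degrees(np.arctan2(-d[0],d[1]))):
    th=np.radians(y);Q=np.array([[np.cos(th),-np.sin(th)],[np.sin(th),np.cos(th)]])
    # base right-front corner at (-.03,-.09), angle front-left at(-.03,.09)
    print(S[1]-Q@[-.03,-.09],A[0]-Q@[-.03,.09],A[1]-Q@[-.03,.15],S[2]-Q@[.03,-.09],E-Q@[.125,.17])
```

```text
[[ 0.5288546  -0.11821622]
 [ 0.52118572 -0.05796413]
 [ 0.58031996 -0.05022146]] [[0.49721704 0.12044803]
 [0.48971192 0.17941359]] [0.63878755 0.22396788] 0.06073818529932677 0.059441262075014704 0.059638975956432375
yaw 7.552768097226131 0.23945517363559943
[0.5394255  0.03513427] [0.53848425 0.03502545] [0.53865494 0.03448402] [0.53905275 0.03520112] [0.53656277 0.03937347]
[0.53909592 0.03519823] [0.5387863  0.03517203] [0.53916753 0.03465813] [0.53875071 0.03505454] [0.53721669 0.03901285]
```

Run:
```python
from h import *
print(goto([.4665,-.0957,.07],97.5))
```

```text
(array([ 4.6 , -1.82,  5.87]), 'turn z', np.float64(-0.03), '(cur', np.float64(97.2), 'j7', np.float64(1.73), ')')
```

>>> {"api": "send_rows", "payload": {
  "increments": [
    [0.92,-0.36,0,0,0,0,1],
    [0.92,-0.36,0,0,0,0,1],
    [0.92,-0.36,0,0,0,0,1],
    [0.92,-0.37,0,0,0,0,1],
    [0.92,-0.37,0,0,0,-0.03,1]
  ]
}}

```text
time_s: 8.05
tcp_pos: [0.4666, -0.0938, 0.2465]
tool_rot: [-0.068, 0.998, 0.0, -0.001]
force: [0.1, -0.6, -6.0]
finger_gap: 0.0747
gripper_force: 35.0
```

>>> {"api": "send_rows", "payload": {
  "increments": [
    [0,0,1,0,0,0,1],
    [0,0,1,0,0,0,1],
    [0,0,1,0,0,0,1],
    [0,0,1,0,0,0,1],
    [0,0,1,0,0,0,1]
  ]
}}

```text
time_s: 8.68
tcp_pos: [0.4674, -0.0933, 0.0959]
tool_rot: [-0.068, 0.998, 0.0, -0.0]
force: [-0.0, -0.1, -6.5]
finger_gap: 0.0746
gripper_force: 35.0
```

>>> {"api": "send_rows", "payload": {
  "increments": [
    [0,0,0.8,0,0,0,1],
    [0,0,0,0,0,0,1],
    [0,0,0,0,0,0,1]
  ]
}}

```text
time_s: 9.05
tcp_pos: [0.4683, -0.0941, 0.074]
tool_rot: [-0.067, 0.998, -0.0, 0.0]
force: [0.0, -0.4, -4.7]
finger_gap: 0.0748
gripper_force: 35.0
```

Run:
```python
from h import *
s,M=pose();print(s["tcp_pos"],s["joints"].round(2),goto([.4665,-.0957,.054],97.5))
```

```text
[ 0.46825906 -0.09408131  0.07401093] [-0.3   0.13  0.43  2.07 -0.07  0.95  1.88] (array([ 0.07, -0.05,  0.67]), 'turn z', np.float64(0.02), '(cur', np.float64(97.7), 'j7', np.float64(1.88), ')')
```

>>> {"api": "send_rows", "payload": {
  "increments": [
    [0.05,-0.04,0.3,0,0,0,1],
    [0,0,0.2,0,0,0,1],
    [0,0,0.07,0,0,0,1],
    [0,0,0,0,0,0,1]
  ]
}}

```text
time_s: 9.55
tcp_pos: [0.4665, -0.0959, 0.0562]
tool_rot: [-0.067, 0.998, -0.0, -0.0]
force: [0.0, 0.1, -5.8]
finger_gap: 0.0745
gripper_force: 35.0
```

>>> {"api": "send_rows", "payload": {
  "increments": [
    [0,0,0.05,0,0,0,1],
    [0,0,0,0,0,0,1]
  ]
}}

```text
time_s: 9.8
tcp_pos: [0.4666, -0.0959, 0.0548]
tool_rot: [-0.067, 0.998, -0.0, 0.0]
force: [-0.3, -0.2, -6.9]
finger_gap: 0.0748
gripper_force: 35.0
```

>>> {"api": "send_rows", "payload": {
  "increments": [
    [0,0,0.04,0,0,0,1],
    [0,0,0,0,0,0,1]
  ]
}}

```text
time_s: 10.05
tcp_pos: [0.4667, -0.0959, 0.0547]
tool_rot: [-0.067, 0.998, 0.0, 0.0]
force: [-7.0, 0.7, 10.4]
finger_gap: 0.0747
gripper_force: 35.0
```

>>> {"api": "send_rows", "payload": {
  "increments": [
    [0,0,0.04,0,0,0,1],
    [0,0,0,0,0,0,1]
  ]
}}

```text
time_s: 10.3
tcp_pos: [0.4667, -0.0959, 0.0546]
tool_rot: [-0.067, 0.998, 0.001, 0.0]
force: [-14.0, 1.2, 28.7]
finger_gap: 0.0747
gripper_force: 35.0
```

>>> {"api": "send_rows", "payload": {
  "increments": [
    [0,0,-0.05,0,0,0,0],
    [0,0,0,0,0,0,0],
    [0,0,-0.5,0,0,0,0],
    [0,0,-1,0,0,0,0],
    [0,0,-1,0,0,0,0]
  ]
}}

```text
time_s: 10.92
tcp_pos: [0.4666, -0.0961, 0.1306]
tool_rot: [-0.067, 0.998, -0.0, 0.0]
force: [0.3, 0.3, -0.1]
finger_gap: 0.0869
gripper_force: 0.0
```

>>> {"api": "send_rows", "payload": {
  "increments": [
    [0,0,-1,0,0,0,0],
    [0,0,-1,0,0,0,0],
    [0,0,-1,0,0,0,0],
    [0.02,0.94,0,0,0,0,0],
    [0.02,0.94,0,0,0,0,0]
  ]
}}

```text
time_s: 11.55
tcp_pos: [0.458, -0.0398, 0.2203]
tool_rot: [-0.066, 0.998, 0.0, 0.001]
force: [0.3, 0.5, 0.6]
finger_gap: 0.0868
gripper_force: 0.0
```

>>> {"api": "send_rows", "payload": {
  "increments": [
    [0.02,0.94,0,0,0,0,0],
    [0.02,0.94,0,0,0,0,0],
    [0.02,0.94,0,0,0,0,0],
    [0.02,0.94,0,0,0,0,0],
    [0.02,0.94,0,0,0,0,0]
  ]
}}

```text
time_s: 12.18
tcp_pos: [0.4359, 0.0999, 0.2199]
tool_rot: [-0.067, 0.998, -0.0, 0.001]
force: [-0.5, -0.4, 0.8]
finger_gap: 0.0871
gripper_force: 0.0
```

>>> {"api": "send_rows", "payload": {
  "increments": [
    [0.02,0.94,0,0,0,0,0],
    [0.02,0.94,0,0,0,0,0],
    [0.02,0.94,0,0,0,0,0],
    [0.02,0.94,0,0,0,0,0],
    [0.02,0.94,0,0,0,0,0]
  ]
}}

```text
time_s: 12.8
tcp_pos: [0.4142, 0.2393, 0.2199]
tool_rot: [-0.067, 0.998, 0.0, 0.001]
force: [0.6, 0.4, -0.2]
finger_gap: 0.0871
gripper_force: 0.0
```

>>> {"api": "send_rows", "payload": {
  "increments": [
    [0.02,0.94,0,0,0,0,0],
    [0.02,0.94,0,0,0,0,0],
    [0,0,0,0,0,0,0]
  ]
}}

```text
time_s: 13.18
tcp_pos: [0.4048, 0.2961, 0.2196]
tool_rot: [-0.069, 0.998, 0.0, 0.0]
force: [0.1, -0.9, 0.9]
finger_gap: 0.0871
gripper_force: 0.0
```

Run:
```python
from h import *
im,c,s=snap("wrist","w5.png");print(s["tcp_pos"],s["time_s"],s["joints"].round(2),goto([.403,.323,.011],97.5))
for k in steel(im): print(cv2.boundingRect(k),cv2.contourArea(k),rect(c,k,.022))
```

```text
[0.40477982 0.29613495 0.21961509] 13.175 [-0.71  0.04 -0.02  1.83  0.    1.27  0.99] (array([-0.05,  0.95,  6.95]), 'turn z', np.float64(0.03), '(cur', np.float64(97.8), 'j7', np.float64(0.99), ')')
(118, 268, 392, 11) 3137.5 (array([510.2, 304.7]), array([ 12. , 431.3]), 'long axis deg', np.float32(97.9))
(143, 248, 45, 12) 457.0 (array([509.3, 142.9]), array([12.8, 47.8]), 'long axis deg', np.float32(97.9))
(319, 151, 53, 55) 2199.0 (array([401.1, 322.8]), array([56.1, 53.4]), 'long axis deg', np.float32(7.9))
```

>>> {"api": "send_rows", "payload": {
  "increments": [
    [0,0.95,1,0,0,0,0],
    [0,0,1,0,0,0,0],
    [0,0,1,0,0,0,0],
    [0,0,1,0,0,0,0],
    [0,0,1,0,0,0,0]
  ]
}}

```text
time_s: 13.85
tcp_pos: [0.4025, 0.3213, 0.0686]
tool_rot: [-0.066, 0.998, -0.0, 0.0]
force: [-0.2, -0.2, 0.1]
finger_gap: 0.0866
gripper_force: 0.0
```

>>> {"api": "send_rows", "payload": {
  "increments": [
    [0,0,1,0,0,0,0],
    [0,0,0.5,0,0,0,0],
    [0,0,0.35,0,0,0,0],
    [0,0,0,0,0,0,0]
  ]
}}

```text
time_s: 14.35
tcp_pos: [0.4018, 0.3223, 0.0134]
tool_rot: [-0.067, 0.998, -0.0, -0.0]
force: [-0.5, -0.1, 0.7]
finger_gap: 0.0867
gripper_force: 0.0
```

>>> {"api": "send_rows", "payload": {
  "increments": [
    [0,0,0,0,0,0,1],
    [0,0,0,0,0,0,1],
    [0,0,0,0,0,0,1],
    [0,0,0,0,0,0,1]
  ],
  "force": 25
}}

```text
time_s: 14.85
tcp_pos: [0.4017, 0.3224, 0.0136]
tool_rot: [-0.067, 0.998, -0.0, 0.0]
force: [-1.7, 1.0, 2.9]
finger_gap: 0.0551
gripper_force: 25.4
```

>>> {"api": "send_rows", "payload": {
  "increments": [
    [0,0,-1,0,0,0,1],
    [0,0,-1,0,0,0,1],
    [0,0,-1,0,0,0,1],
    [0,0,-1,0,0,0,1],
    [0,0,-1,0,0,0,1]
  ]
}}

```text
time_s: 15.48
tcp_pos: [0.4013, 0.3222, 0.164]
tool_rot: [-0.067, 0.998, -0.0, -0.0]
force: [0.1, 1.0, -2.6]
finger_gap: 0.0551
gripper_force: 25.0
```

>>> {"api": "send_rows", "payload": {
  "increments": [
    [0,0,-1,0,0,0,1],
    [-0.02,-0.94,-0.5,0,0,0,1],
    [-0.02,-0.94,0,0,0,0,1],
    [-0.02,-0.94,0,0,0,0,1],
    [-0.02,-0.94,0,0,0,0,1]
  ]
}}

```text
time_s: 16.1
tcp_pos: [0.4189, 0.2099, 0.2081]
tool_rot: [-0.067, 0.998, -0.0, -0.0]
force: [1.3, -0.3, -2.0]
finger_gap: 0.0553
gripper_force: 25.0
```

>>> {"api": "send_rows", "payload": {
  "increments": [
    [-0.02,-0.94,0,0,0,0,1],
    [-0.02,-0.94,0,0,0,0,1],
    [-0.02,-0.94,0,0,0,0,1],
    [-0.02,-0.94,0,0,0,0,1],
    [-0.02,-0.94,0,0,0,0,1]
  ]
}}

```text
time_s: 16.73
tcp_pos: [0.4406, 0.0706, 0.2081]
tool_rot: [-0.067, 0.998, -0.0, -0.0]
force: [0.3, 0.3, -1.6]
finger_gap: 0.0552
gripper_force: 25.0
```

>>> {"api": "send_rows", "payload": {
  "increments": [
    [-0.02,-0.94,0,0,0,0,1],
    [-0.02,-0.94,0,0,0,0,1],
    [-0.02,-0.94,0,0,0,0,1],
    [-0.02,-0.94,0,0,0,0,1],
    [0,0,0,0,0,0,1]
  ]
}}

```text
time_s: 17.35
tcp_pos: [0.4581, -0.0419, 0.2082]
tool_rot: [-0.065, 0.998, -0.0, -0.0]
force: [-0.9, 0.1, -1.6]
finger_gap: 0.055
gripper_force: 25.0
```

Run:
```python
from h import *
im,c,s=snap("wrist","w6.png");print(s["tcp_pos"],s["time_s"],s["finger_gap"],goto([.4665,-.0957,.084],97.5))
```

```text
[ 0.45808727 -0.04191519  0.20815244] 17.35 0.05495037825715591 (array([-0.04, -1.87,  4.14]), 'turn z', np.float64(0.01), '(cur', np.float64(97.6), 'j7', np.float64(1.68), ')')
```

>>> {"api": "send_rows", "payload": {
  "increments": [
    [-0.02,-0.94,0,0,0,0,1],
    [-0.02,-0.93,0,0,0,0,1],
    [0,0,1,0,0,0,1],
    [0,0,1,0,0,0,1],
    [0,0,1,0,0,0,1]
  ]
}}

```text
time_s: 18.02
tcp_pos: [0.467, -0.094, 0.1173]
tool_rot: [-0.068, 0.998, 0.0, -0.0]
force: [0.7, 0.1, -2.2]
finger_gap: 0.055
gripper_force: 25.0
```

>>> {"api": "send_rows", "payload": {
  "increments": [
    [0,0,0.6,0,0,0,1],
    [0,0,0.4,0,0,0,1],
    [0,0,0.1,0,0,0,1],
    [0,0,0,0,0,0,1]
  ]
}}

```text
time_s: 18.52
tcp_pos: [0.4674, -0.095, 0.0858]
tool_rot: [-0.067, 0.998, -0.0, 0.0]
force: [0.7, -0.2, -1.1]
finger_gap: 0.0554
gripper_force: 25.0
```

>>> {"api": "send_rows", "payload": {
  "increments": [
    [0,0,0.15,0,0,0,1],
    [0,0,0.03,0,0,0,1],
    [0,0,0,0,0,0,1]
  ]
}}

```text
time_s: 18.9
tcp_pos: [0.4671, -0.0953, 0.0801]
tool_rot: [-0.067, 0.998, 0.0, 0.0]
force: [0.4, -0.1, -2.6]
finger_gap: 0.0552
gripper_force: 25.0
```

>>> {"api": "send_rows", "payload": {
  "increments": [
    [0,0,0.04,0,0,0,1],
    [0,0,0,0,0,0,1]
  ]
}}

```text
time_s: 19.15
tcp_pos: [0.467, -0.0952, 0.0787]
tool_rot: [-0.067, 0.998, 0.0, -0.0]
force: [-0.9, 0.3, -2.0]
finger_gap: 0.0555
gripper_force: 25.0
```

>>> {"api": "send_rows", "payload": {
  "increments": [
    [0,0,0.03,0,0,0,1],
    [0,0,0,0,0,0,0],
    [0,0,0,0,0,0,0],
    [0,0,-1,0,0,0,0],
    [0,0,-1,0,0,0,0]
  ]
}}

```text
time_s: 19.77
tcp_pos: [0.4669, -0.0953, 0.1384]
tool_rot: [-0.067, 0.998, -0.0, -0.0]
force: [0.3, 0.3, -0.4]
finger_gap: 0.0841
gripper_force: 0.0
```

>>> {"api": "send_rows", "payload": {
  "increments": [
    [0,0,-1,0,0,0,0],
    [0,0,-1,0,0,0,0],
    [0,0,-1,0,0,0,0],
    [-0.37,-0.93,0,0,0,0,0],
    [-0.37,-0.93,0,0,0,0,0]
  ]
}}

```text
time_s: 20.4
tcp_pos: [0.4972, -0.148, 0.2285]
tool_rot: [-0.067, 0.998, 0.0, 0.001]
force: [-0.8, 1.1, 0.5]
finger_gap: 0.0872
gripper_force: 0.0
```

>>> {"api": "send_rows", "payload": {
  "increments": [
    [-0.37,-0.93,0,0,0,0,0],
    [-0.37,-0.93,0,0,0,0,0],
    [-0.37,-0.93,0,0,0,0,0],
    [-0.37,-0.93,0,0,0,0,0],
    [-0.37,-0.93,0,0,0,0,0]
  ]
}}

```text
time_s: 21.02
tcp_pos: [0.5707, -0.2791, 0.2277]
tool_rot: [-0.067, 0.998, -0.0, -0.0]
force: [-0.6, -0.5, -0.2]
finger_gap: 0.0871
gripper_force: 0.0
```

>>> {"api": "send_rows", "payload": {
  "increments": [
    [-0.37,-0.93,0,0,0,0,0],
    [-0.37,-0.93,0,0,0,0,0],
    [0,0,0,0,0,0,0]
  ]
}}

```text
time_s: 21.4
tcp_pos: [0.5995, -0.3328, 0.227]
tool_rot: [-0.066, 0.998, -0.001, -0.001]
force: [-0.1, 1.0, -0.4]
finger_gap: 0.087
gripper_force: 0.0
```

Run:
```python
from h import *
im,c,s=snap("wrist","w7.png");print(s["tcp_pos"],s["time_s"],s["joints"].round(2))
for k in steel(im): print(cv2.boundingRect(k),cv2.contourArea(k),rect(c,k,.036))
```

```text
[ 0.59950125 -0.33278888  0.22699538] 21.4 [ 0.03  0.45  0.59  1.39 -0.25  1.37  2.32]
(307, 293, 55, 30) 1180.0 (array([ 739.8, -297.6]), array([36. , 59.8]), 'long axis deg', np.float32(97.6))
(118, 263, 395, 22) 7520.0 (array([ 701.7, -323.9]), array([ 24.7, 427.9]), 'long axis deg', np.float32(97.6))
(281, 166, 49, 25) 1113.5 (array([ 599.3, -347.2]), array([24.5, 48.6]), 'long axis deg', np.float32(97.6))
(279, 144, 51, 14) 632.0 (array([ 572.1, -351.4]), array([12.7, 49.4]), 'long axis deg', np.float32(97.6))
(570, 64, 21, 36) 371.5 (array([ 473.9, -100.5]), array([31.2, 19.4]), 'long axis deg', np.float32(7.9))
(605, 31, 35, 74) 1554.0 (array([461. , -66.7]), array([65.5, 31. ]), 'long axis deg', np.float32(20.5))
```

View pics/w7.png

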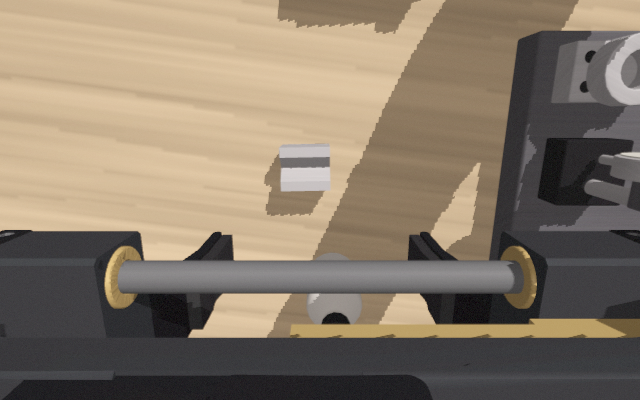

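V-block is at (305,167), 279–330 by 144–191 px, groove along the image rows; the ring sits on the block at right (625,70). Now its yaw.

Run:
```python
from h import *
im=np.ascontiguousarray(cv2.imread("pics/w7.png")[:,:,::-1])
s,M=pose();c=cam("wrist",dict(tool_rot=s["tool_rot"],tcp_pos=np.array([.5995,-.3328,.227])))
k=np.concatenate([k for k in steel(im) if 270<cv2.boundingRect(k)[0]<290])
print(rect(c,k,.036),cv2.minAreaRect(k))
g=im[140:195,275:335].astype(int);m=(np.ptp(g,axis=2)<25)&(g.max(2)>60)
e=np.array([(x,np.where(m[:,x])[0].max()) for x in range(8,53)]);print(e[::6].tolist(),np.polyfit(e[:,0],e[:,1],1))
```

```text
(array([ 588.7, -348.9]), array([46.1, 49.6]), 'long axis deg', np.float32(97.6)) ((304.0, 167.0), (46.0, 50.0), 90.0)
[[8, 50], [14, 50], [20, 50], [26, 50], [32, 50], [38, 50], [44, 50], [50, 50]] [-5.27009223e-03  5.02025472e+01]
```

Run:
```python
from h import *
c=cam("scene");print(cast(c,[(135,226)],.12),cast(c,[(151,250)],.0),cast(c,[(147,240)],.05))
c=cam("side");print(cast(c,[(474,238)],.12),cast(c,[(468,272)],.0))
c=cam("wrist",r.read_state());print(cast(c,[(336,318)],.12))
```

```text
[[ 0.72136692 -0.2982151   0.12      ]] [[ 0.72723789 -0.30362899  0.        ]] [[ 0.72299359 -0.29620909  0.05      ]]
[[ 0.7052111  -0.30930444  0.12      ]] [[ 0.71649726 -0.31186103  0.        ]]
[[ 0.69883033 -0.30323195  0.12      ]]
```

Oil bottle (near edge x≈0.69) is too close to a crosswise gripper body, so I first shift the V-block 60 mm towards the robot gripped by its ends, then regrip.

>>> {"api": "send_rows", "payload": {
  "increments": [
    [0.42,-0.49,1,0,0,0,0],
    [0,0,1,0,0,0,0],
    [0,0,1,0,0,0,0],
    [0,0,1,0,0,0,0],
    [0,0,1,0,0,0,0]
  ]
}}

```text
time_s: 22.08
tcp_pos: [0.5893, -0.3455, 0.0773]
tool_rot: [-0.068, 0.998, 0.0, 0.0]
force: [-0.3, 0.3, -0.4]
finger_gap: 0.0867
gripper_force: 0.0
```

>>> {"api": "send_rows", "payload": {
  "increments": [
    [0,0,1,0,0,0,0],
    [0,0,0.6,0,0,0,0],
    [0,0,0.3,0,0,0,0],
    [0,0,0,0,0,0,0]
  ]
}}

```text
time_s: 22.58
tcp_pos: [0.5892, -0.3468, 0.021]
tool_rot: [-0.067, 0.998, 0.0, -0.0]
force: [0.6, 0.8, 0.1]
finger_gap: 0.0866
gripper_force: 0.0
```

>>> {"api": "send_rows", "payload": {
  "increments": [
    [0,0,0,0,0,0,1],
    [0,0,0,0,0,0,1],
    [0,0,0,0,0,0,1],
    [0,0,0,0,0,0,1]
  ],
  "force": 35
}}

```text
time_s: 23.08
tcp_pos: [0.5892, -0.3473, 0.0211]
tool_rot: [-0.067, 0.998, -0.0, 0.0]
force: [-0.7, -2.5, -0.8]
finger_gap: 0.0549
gripper_force: 1.4
```

>>> {"api": "send_rows", "payload": {
  "increments": [
    [0,0,0,0,0,0,1],
    [0,0,0,0,0,0,1],
    [0,0,-0.4,0,0,0,1],
    [0.5,0,0,0,0,0,1],
    [0.5,0,0,0,0,0,1]
  ]
}}

```text
time_s: 23.7
tcp_pos: [0.5576, -0.3509, 0.0325]
tool_rot: [-0.067, 0.998, 0.0, -0.001]
force: [0.2, -0.6, -6.0]
finger_gap: 0.0495
gripper_force: 35.0
```

>>> {"api": "send_rows", "payload": {
  "increments": [
    [0.5,0,0,0,0,0,1],
    [0.5,0,0,0,0,0,1],
    [0,0,0.3,0,0,0,1],
    [0,0,0.07,0,0,0,1],
    [0,0,0,0,0,0,1]
  ]
}}

```text
time_s: 24.32
tcp_pos: [0.5301, -0.3547, 0.0215]
tool_rot: [-0.067, 0.998, 0.0, -0.0]
force: [-0.3, 0.4, -4.8]
finger_gap: 0.0497
gripper_force: 35.0
```

>>> {"api": "send_rows", "payload": {
  "increments": [
    [0,0,0.03,0,0,0,1],
    [0,0,0,0,0,0,0],
    [0,0,0,0,0,0,0],
    [0,0,-1,0,0,0,0],
    [0,0,-1,0,0,0,0]
  ]
}}

```text
time_s: 24.95
tcp_pos: [0.5296, -0.3551, 0.0816]
tool_rot: [-0.067, 0.998, -0.0, -0.0]
force: [0.9, -0.4, -0.5]
finger_gap: 0.0816
gripper_force: 0.0
```

>>> {"api": "send_rows", "payload": {
  "increments": [
    [0,0,-1,0,0,0,0],
    [0,0,0,0,0,1,0],
    [0,0,0,0,0,1,0],
    [0,0,0,0,0,1,0],
    [0,0,0,0,0,1,0]
  ]
}}

```text
time_s: 25.58
tcp_pos: [0.5299, -0.3551, 0.1112]
tool_rot: [0.281, 0.96, -0.0, 0.0]
force: [0.0, -0.2, -1.0]
finger_gap: 0.0871
gripper_force: 0.0
```

>>> {"api": "send_rows", "payload": {
  "increments": [
    [0,0,0,0,0,1,0],
    [0,0,0,0,0,1,0],
    [0,0,0,0,0,1,0],
    [0,0,0,0,0,1,0],
    [0,0,0,0,0,1,0]
  ]
}}

```text
time_s: 26.2
tcp_pos: [0.5299, -0.3551, 0.1112]
tool_rot: [0.66, 0.751, 0.0, 0.0]
force: [-0.9, 0.2, 0.5]
finger_gap: 0.0874
gripper_force: 0.0
```

>>> {"api": "send_rows", "payload": {
  "increments": [
    [0,0,0,0,0,0,0]
  ]
}}

```text
time_s: 26.32
tcp_pos: [0.5299, -0.355, 0.111]
tool_rot: [0.658, 0.753, -0.0, 0.0]
force: [-0.5, 0.9, -0.7]
finger_gap: 0.0868
gripper_force: 0.0
```

Run:
```python
from h import *
im,c,s=snap("wrist","w8.png");print(s["tcp_pos"],s["time_s"],s["joints"].round(2),goto([.53,-.3547,.021],7.5))
```

```text
[ 0.52989188 -0.35496334  0.11095762] 26.325 [-0.15  0.54  0.91  1.67 -0.46  1.16  1.01] (array([0.01, 0.01, 3.  ]), 'turn z', np.float64(0.04), '(cur', np.float64(7.9), 'j7', np.float64(1.02), ')')
```

View pics/w8.png

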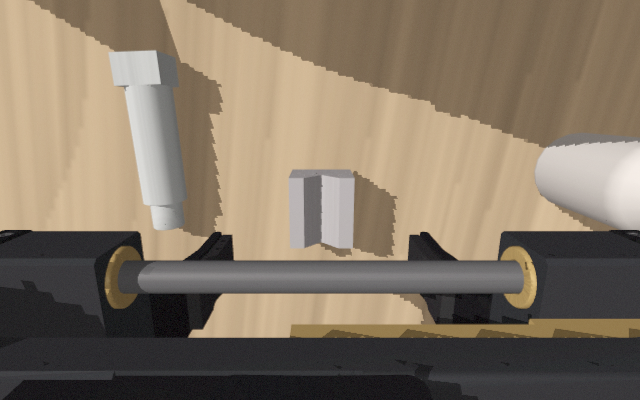

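V-block is centred between the fingers (columns 290–354). The shaft lies at left, head end (143,52), tip end (167,229). Descend and grip, and compute the shaft's pose.

Run:
```python
from h import *
c=cam("wrist",r.read_state())
P=cast(c,[(151,88),(165,200)],.015);print(P)
h=cast(c,[(143,52),(144,86)],.015);t=cast(c,[(168,229),(167,205)],.015);print(h,t,np.linalg.norm(h[0]-t[0]))
d=(t[1]-h[1]);print(np.degrees(np.arctan2(d[1],d[0])),np.linalg.norm(d),((t[1]+h[1])/2),((t[0]+h[0])/2))
```

```text
[[ 0.40468917 -0.28690342  0.015     ]
 [ 0.41627886 -0.36487759  0.015     ]]
[[ 0.39902795 -0.2646463   0.015     ]
 [ 0.39994888 -0.28625359  0.015     ]] [[ 0.41913424 -0.3872955   0.015     ]
 [ 0.41785058 -0.36852238  0.015     ]] 0.12428631488668848
-77.7238029727128 0.08419396521488053 [ 0.40889973 -0.32738798  0.015     ] [ 0.4090811 -0.3259709  0.015    ]
```

>>> {"api": "send_rows", "payload": {
  "increments": [
    [0,0,1,0,0,0,0],
    [0,0,1,0,0,0,0],
    [0,0,0.9,0,0,0,0],
    [0,0,0,0,0,0,0],
    [0,0,0,0,0,0,1]
  ]
}}

```text
time_s: 27.0
tcp_pos: [0.53, -0.3556, 0.0251]
tool_rot: [0.658, 0.753, 0.0, 0.001]
force: [0.2, 0.3, 0.6]
finger_gap: 0.0824
gripper_force: 0.0
```

>>> {"api": "send_rows", "payload": {
  "increments": [
    [0,0,0,0,0,0,1],
    [0,0,0,0,0,0,1],
    [0,0,0,0,0,0,1],
    [0,0,0,0,0,0,1],
    [0,0,0,0,0,0,1]
  ]
}}

```text
time_s: 27.62
tcp_pos: [0.5299, -0.355, 0.024]
tool_rot: [0.658, 0.753, 0.0, 0.0]
force: [1.6, 0.2, 1.6]
finger_gap: 0.0436
gripper_force: 35.0
```

>>> {"api": "send_rows", "payload": {
  "increments": [
    [0,0,-1,0,0,0,1],
    [0,0,-1,0,0,0,1],
    [0,0,-1,0,0,0,1],
    [0,0,-1,0,0,0,1],
    [0,0,-1,0,0,0,1]
  ]
}}

```text
time_s: 28.25
tcp_pos: [0.529, -0.3545, 0.174]
tool_rot: [0.658, 0.753, -0.0, -0.001]
force: [0.4, 0.4, -4.2]
finger_gap: 0.0437
gripper_force: 35.0
```

>>> {"api": "send_rows", "payload": {
  "increments": [
    [0,0,-1,0,0,0.04,1],
    [0,0,-1,0,0,0,1],
    [0.98,0.16,0,0,0,0,1],
    [0.98,0.16,0,0,0,0,1],
    [0.98,0.16,0,0,0,0,1]
  ]
}}

```text
time_s: 28.88
tcp_pos: [0.5321, -0.2645, 0.233]
tool_rot: [0.661, 0.75, -0.0, -0.001]
force: [0.8, -0.2, -4.6]
finger_gap: 0.0436
gripper_force: 35.0
```

>>> {"api": "send_rows", "payload": {
  "increments": [
    [0.98,0.16,0,0,0,0,1],
    [0.98,0.16,0,0,0,0,1],
    [0.98,0.16,0,0,0,0,1],
    [0.98,0.16,0,0,0,0,1],
    [0.98,0.16,0,0,0,0,1]
  ]
}}

```text
time_s: 29.5
tcp_pos: [0.5371, -0.1158, 0.2331]
tool_rot: [0.661, 0.751, -0.0, -0.001]
force: [0.7, 0.1, -5.1]
finger_gap: 0.0437
gripper_force: 35.0
```

>>> {"api": "send_rows", "payload": {
  "increments": [
    [0.98,0.16,0,0,0,0,1],
    [0.98,0.16,0,0,0,0,1],
    [0.98,0.16,0,0,0,0,1],
    [0.98,0.16,0,0,0,0,1],
    [0,0,0,0,0,0,1]
  ]
}}

```text
time_s: 30.12
tcp_pos: [0.5414, 0.0053, 0.2329]
tool_rot: [0.659, 0.752, -0.0, -0.001]
force: [-0.1, 0.1, -5.1]
finger_gap: 0.0438
gripper_force: 35.0
```

Run:
```python
from h import *
im,c,s=snap("wrist","w9.png");print(s["tcp_pos"],s["time_s"],s["joints"].round(2),goto([.539,.035,.070],7.5))
```

```text
[0.5414015  0.00527507 0.23294301] 30.125 [-0.94  0.14  0.95  1.76 -0.12  1.3   0.16] (array([1.06, 0.06, 5.44]), 'turn z', np.float64(-0.01), '(cur', np.float64(7.4), 'j7', np.float64(0.16), ')')
```

View pics/w9.png

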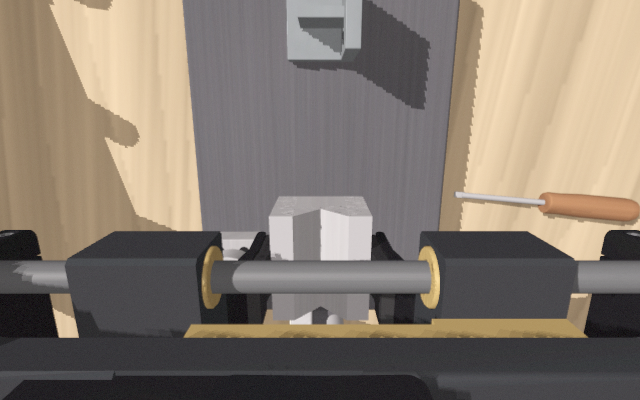

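V-block is level in the hand; top face runs from row 211 to about 318. Check its offset along the groove.

Run:
```python
from h import *
s,M=pose();c=cam("wrist",s)
P=cast(c,[(321,211),(321,318)],s["tcp_pos"][2]+.012);print((P-s["tcp_pos"])@M)
```

```text
[[ 0.0287012   0.00105947 -0.01200507]
 [-0.02258178  0.00109988 -0.01199903]]
```

>>> {"api": "send_rows", "payload": {
  "increments": [
    [0.96,0.06,0,0,0,0,1],
    [0,0,1,0,0,0,1],
    [0,0,1,0,0,0,1],
    [0,0,1,0,0,0,1],
    [0,0,1,0,0,0,1]
  ]
}}

```text
time_s: 30.8
tcp_pos: [0.5398, 0.0297, 0.1127]
tool_rot: [0.661, 0.75, -0.0, -0.0]
force: [0.1, 0.0, -4.5]
finger_gap: 0.0437
gripper_force: 35.0
```

>>> {"api": "send_rows", "payload": {
  "increments": [
    [0,0,0.9,0,0,0,1],
    [0,0,0.45,0,0,0,1],
    [0,0,0.15,0,0,0,1],
    [0,0,0,0,0,0,1]
  ]
}}

```text
time_s: 31.3
tcp_pos: [0.5405, 0.0308, 0.0694]
tool_rot: [0.661, 0.75, 0.0, 0.0]
force: [0.6, -0.6, -4.3]
finger_gap: 0.0438
gripper_force: 35.0
```

>>> {"api": "send_rows", "payload": {
  "increments": [
    [0,0,0.05,0,0,0,1],
    [0,0,0,0,0,0,1]
  ]
}}

```text
time_s: 31.55
tcp_pos: [0.5405, 0.0312, 0.0678]
tool_rot: [0.661, 0.751, 0.0, 0.0]
force: [0.5, 0.5, -5.1]
finger_gap: 0.0439
gripper_force: 35.0
```

>>> {"api": "send_rows", "payload": {
  "increments": [
    [0,0.0,0.08,0,0,0,1],
    [0,0,0,0,0,0,1]
  ]
}}

```text
time_s: 31.8
tcp_pos: [0.5401, 0.0311, 0.0648]
tool_rot: [0.661, 0.751, -0.0, -0.0]
force: [-1.3, -0.8, -5.1]
finger_gap: 0.0435
gripper_force: 35.0
```

>>> {"api": "send_rows", "payload": {
  "increments": [
    [0,0,0.05,0,0,0,1],
    [0,0,0,0,0,0,1]
  ]
}}

```text
time_s: 32.05
tcp_pos: [0.5403, 0.0311, 0.064]
tool_rot: [0.661, 0.751, 0.0, -0.0]
force: [-3.5, -0.1, 4.4]
finger_gap: 0.044
gripper_force: 35.0
```

>>> {"api": "send_rows", "payload": {
  "increments": [
    [0,0,0,0,0,0,0],
    [0,0,0,0,0,0,0],
    [0,0,-0.6,0,0,0,0],
    [0,0,-1,0,0,0,0],
    [0,0,-1,0,0,0,0]
  ]
}}

```text
time_s: 32.67
tcp_pos: [0.5405, 0.0307, 0.1434]
tool_rot: [0.661, 0.75, 0.0, 0.0]
force: [0.7, 0.2, -0.5]
finger_gap: 0.0832
gripper_force: 0.0
```

>>> {"api": "send_rows", "payload": {
  "increments": [
    [0,0,-1,0,0,0,0],
    [0,0,-1,0,0,0,0],
    [0,0,-1,0,0,0,0],
    [-0.94,-0.45,0,0,0,0,0],
    [-0.94,-0.45,0,0,0,0,0]
  ]
}}

```text
time_s: 33.3
tcp_pos: [0.5197, -0.0306, 0.2316]
tool_rot: [0.661, 0.75, 0.0, 0.0]
force: [0.3, -0.0, 0.6]
finger_gap: 0.087
gripper_force: 0.0
```

>>> {"api": "send_rows", "payload": {
  "increments": [
    [-0.94,-0.45,0,0,0,0,0],
    [-0.94,-0.45,0,0,0,0,0],
    [-0.94,-0.45,0,0,0,0,0],
    [-0.94,-0.45,0,0,0,0,0],
    [-0.94,-0.45,0,0,0,0,0]
  ]
}}

```text
time_s: 33.92
tcp_pos: [0.4693, -0.1793, 0.2307]
tool_rot: [0.662, 0.75, -0.0, -0.001]
force: [1.1, -0.8, -0.9]
finger_gap: 0.0872
gripper_force: 0.0
```

>>> {"api": "send_rows", "payload": {
  "increments": [
    [-0.94,-0.45,0,0,0,0,0],
    [-0.94,-0.45,0,0,0,0,0],
    [-0.94,-0.45,0,0,0,0,0],
    [-0.94,-0.45,0,0,0,0,0],
    [-0.94,-0.45,0,0,0,0,0]
  ]
}}

```text
time_s: 34.55
tcp_pos: [0.4199, -0.3271, 0.2309]
tool_rot: [0.662, 0.75, 0.0, -0.001]
force: [-0.3, 0.5, 0.3]
finger_gap: 0.087
gripper_force: 0.0
```

>>> {"api": "send_rows", "payload": {
  "increments": [
    [-0.94,-0.45,0,0,0,0,0],
    [0,0,1,0,0,0,0],
    [0,0,1,0,0,0,0],
    [0,0,1,0,0,0,0],
    [0,0,0,0,0,0,0]
  ]
}}

```text
time_s: 35.17
tcp_pos: [0.4095, -0.3549, 0.1397]
tool_rot: [0.662, 0.75, -0.001, -0.002]
force: [-0.4, 0.1, 0.9]
finger_gap: 0.0871
gripper_force: 0.0
```

Run:
```python
from h import *
im,c,s=snap("wrist","w10.png");print(s["tcp_pos"],s["time_s"],s["joints"].round(2))
for k in steel(im): print(cv2.boundingRect(k),cv2.contourArea(k),rect(c,k,.022))
```

```text
[ 0.40947805 -0.35486294  0.13973332] 35.175 [-0.32  0.34  1.14  1.88 -0.34  1.14  1.07]
(146, 273, 238, 7) 999.0 (array([ 370.9, -426.3]), array([202. ,   5.6]), 'long axis deg', np.float32(7.2))
(302, 82, 42, 156) 4827.0 (array([ 408.7, -325. ]), array([ 30.6, 121.5]), 'long axis deg', np.float32(98.1))
```

View pics/w10.png

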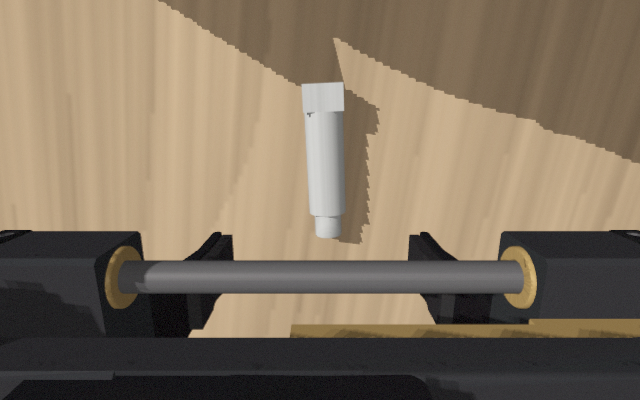

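The shaft: head (323,97), shoulders at rows about 112 and 215, tip end (328,237).

Run:
```python
from h import *
s,M=pose();c=cam("wrist",s)
P=cast(c,[(325,112),(327.5,215)],.03)[:,:2];d=P[0]-P[1];print(P,np.linalg.norm(d),P.mean(0),np.degrees(np.arctan2(d[1],d[0])))
print(cast(c,[(323,83)],.03),cast(c,[(328,238)],.02))
Q=cast(c,[(325,115),(327.5,210)],.018)[:,:2];d=Q[0]-Q[1];y=np.degrees(np.arctan2(d[1],d[0]));print(Q,y)
m=P.mean(0);print(goto([m[0],m[1],.018],y-90))
```

```text
[[ 0.40605994 -0.28650591]
 [ 0.41815684 -0.36473762]] 0.07916145409209241 [ 0.41210839 -0.32562177] 98.78998033383326
[[ 0.40203173 -0.26657418  0.03      ]] [[ 0.42176109 -0.38756528  0.02      ]]
[[ 0.40649774 -0.28874406]
 [ 0.41829503 -0.36401544]] 98.90751249963311
(array([0.98, 0.18, 4.11]), 'turn z', np.float64(-0.18), '(cur', np.float64(7.1), 'j7', np.float64(1.07), ')')
```

>>> {"api": "send_rows", "payload": {
  "increments": [
    [0.98,0.18,0,0,0,0,0],
    [0,0,1,0,0,-0.18,0],
    [0,0,1,0,0,0,0],
    [0,0,1,0,0,0,0],
    [0,0,0.6,0,0,0,0]
  ]
}}

```text
time_s: 35.85
tcp_pos: [0.4142, -0.3255, 0.0336]
tool_rot: [0.649, 0.761, 0.0, 0.0]
force: [0.4, -0.2, 0.2]
finger_gap: 0.0869
gripper_force: 0.0
```

>>> {"api": "send_rows", "payload": {
  "increments": [
    [0,0,0.4,0,0,0,0],
    [0,0,0,0,0,0,0],
    [0,0,0,0,0,0,0]
  ]
}}

```text
time_s: 36.22
tcp_pos: [0.4146, -0.3254, 0.0223]
tool_rot: [0.649, 0.761, 0.0, 0.001]
force: [0.3, 0.6, 0.7]
finger_gap: 0.087
gripper_force: 0.0
```

Run:
```python
from h import *
s,M=pose();print(s["tcp_pos"],goto([.4121,-.3256,.018],8.9))
```

```text
[ 0.41464432 -0.32541447  0.02231002] (array([ 0.01, -0.08,  0.14]), 'turn z', np.float64(0.02), '(cur', np.float64(9.1), 'j7', np.float64(1.17), ')')
```

>>> {"api": "send_rows", "payload": {
  "increments": [
    [0,-0.08,0.14,0,0,0,0],
    [0,0,0,0,0,0,1],
    [0,0,0,0,0,0,1],
    [0,0,0,0,0,0,1],
    [0,0,0,0,0,0,1]
  ],
  "force": 30
}}

```text
time_s: 36.85
tcp_pos: [0.4119, -0.3254, 0.0173]
tool_rot: [0.649, 0.761, -0.0, 0.0]
force: [0.3, 0.7, -0.4]
finger_gap: 0.0549
gripper_force: 0.0
```

>>> {"api": "send_rows", "payload": {
  "increments": [
    [0,0,0,0,0,0,1],
    [0,0,0,0,0,0,1],
    [0,0,0,0,0,0,1],
    [0,0,0,0,0,0,1]
  ]
}}

```text
time_s: 37.35
tcp_pos: [0.4115, -0.3255, 0.0173]
tool_rot: [0.649, 0.761, -0.0, -0.0]
force: [-1.4, -0.9, 2.1]
finger_gap: 0.0293
gripper_force: 29.9
```

>>> {"api": "send_rows", "payload": {
  "increments": [
    [0,0,-0.6,0,0,0,1],
    [0,0,-1,0,0,0,1],
    [0,0,-1,0,0,0,1],
    [0,0,-1,0,0,0,1],
    [0,0,-1,0,0,0,1]
  ]
}}

```text
time_s: 37.98
tcp_pos: [0.4117, -0.3254, 0.157]
tool_rot: [0.649, 0.761, 0.0, 0.0]
force: [0.6, 0.9, -2.2]
finger_gap: 0.0293
gripper_force: 29.9
```

>>> {"api": "send_rows", "payload": {
  "increments": [
    [0,0,-1,0,0,0.16,1],
    [0,0,-1,0,0,0,1],
    [0,0,-0.5,0,0,0,1],
    [0.94,0.49,0,0,0,0,1],
    [0.94,0.49,0,0,0,0,1]
  ]
}}

```text
time_s: 38.6
tcp_pos: [0.4334, -0.2651, 0.2302]
tool_rot: [0.66, 0.751, 0.0, -0.0]
force: [0.5, 1.2, -2.5]
finger_gap: 0.0292
gripper_force: 29.9
```

>>> {"api": "send_rows", "payload": {
  "increments": [
    [0.94,0.49,0,0,0,0,1],
    [0.94,0.49,0,0,0,0,1],
    [0.94,0.49,0,0,0,0,1],
    [0.94,0.49,0,0,0,0,1],
    [0.94,0.49,0,0,0,0,1]
  ]
}}

```text
time_s: 39.22
tcp_pos: [0.488, -0.1153, 0.2302]
tool_rot: [0.66, 0.752, 0.0, -0.0]
force: [-0.5, -0.2, -2.6]
finger_gap: 0.0293
gripper_force: 29.9
```

>>> {"api": "send_rows", "payload": {
  "increments": [
    [0.94,0.49,0,0,0,0,1],
    [0.94,0.49,0,0,0,0,1],
    [0,0,0,0,0,0,1],
    [0,0,0,0,0,0,1]
  ]
}}

```text
time_s: 39.72
tcp_pos: [0.5098, -0.0569, 0.2301]
tool_rot: [0.66, 0.752, -0.0, 0.0]
force: [0.2, -0.9, -2.8]
finger_gap: 0.0292
gripper_force: 29.9
```

Run:
```python
from h import *
im,c,s=snap("wrist","w11.png");im2,_,_=snap("scene","s11.png");print(s["tcp_pos"],s["time_s"],s["joints"].round(2),goto([.541,.034,.095],7.5))
```

```text
[ 0.50979226 -0.05691282  0.23014546] 39.725 [-0.99  0.04  1.06  1.83 -0.04  1.29  0.21] (array([2.89, 1.43, 4.51]), 'turn z', np.float64(-0.01), '(cur', np.float64(7.4), 'j7', np.float64(0.21), ')')
```

View pics/w11.png

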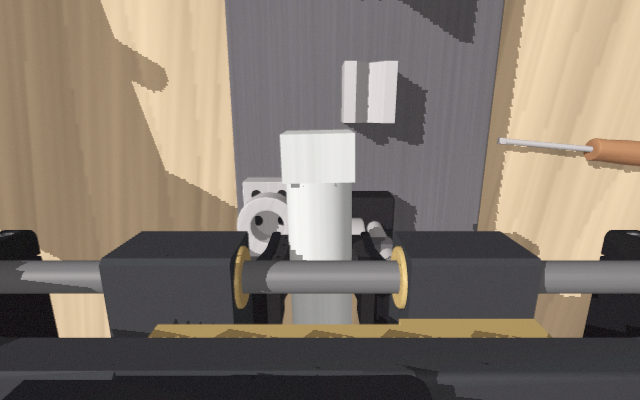

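V-block stands on the plate at columns 342–397, rows 61–123; the shaft is straight in the hand. Measure both relative to the tool.

Run:
```python
from h import *
s,M=pose();c=cam("wrist",s)
P=cast(c,[(343.5,61.5),(397.5,61.5),(394.5,122),(342,122)],.076);print(P.round(4),P.mean(0))
a=(P[0]+P[1]-P[2]-P[3]);print(np.degrees(np.arctan2(a[1],a[0])),np.linalg.norm(a)/2,np.linalg.norm(P[1]-P[0]))
m=P.mean(0);p=s["tcp_pos"]
H=cast(c,[(318,183),(319,133)],p[2]+.0127);print("shoulder in tool",((H-p)@M).round(4))
print(goto([m[0],m[1],.095],7.5))
```

```text
[[0.5156 0.0534 0.076 ]
 [0.5598 0.0592 0.076 ]
 [0.5663 0.0108 0.076 ]
 [0.5214 0.005  0.076 ]] [0.54077138 0.03208129 0.076     ]
97.20093979400342 0.048777329747674444 0.04462983477874318
shoulder in tool [[ 0.0409 -0.0002 -0.0127]
 [ 0.0612  0.0002 -0.0127]]
(array([2.83, 1.41, 4.51]), 'turn z', np.float64(-0.01), '(cur', np.float64(7.4), 'j7', np.float64(0.21), ')')
```

>>> {"api": "send_rows", "payload": {
  "increments": [
    [0.95,0.47,0,0,0,0,1],
    [0.95,0.47,0,0,0,0,1],
    [0.93,0.48,0,0,0,0,1],
    [0,0,1,0,0,0,1],
    [0,0,1,0,0,0,1]
  ]
}}

```text
time_s: 40.45
tcp_pos: [0.5417, 0.0354, 0.1692]
tool_rot: [0.659, 0.753, -0.0, 0.0]
force: [0.9, -0.1, -2.4]
finger_gap: 0.0293
gripper_force: 29.9
```

>>> {"api": "send_rows", "payload": {
  "increments": [
    [0,0,1,0,0,0,1],
    [0,0,0.8,0,0,0,1],
    [0,0,0.5,0,0,0,1],
    [0,0,0,0,0,0,1],
    [0,0,0,0,0,0,1]
  ]
}}

```text
time_s: 41.08
tcp_pos: [0.5418, 0.0334, 0.1021]
tool_rot: [0.659, 0.752, 0.0, 0.0]
force: [0.1, -0.4, -2.6]
finger_gap: 0.0289
gripper_force: 29.9
```

Run:
```python
from h import *
print(r.read_state()["tcp_pos"],goto([.541,.0325,.0873],7.5))
```

```text
[0.54184903 0.03340737 0.10206896] (array([-0.03, -0.03,  0.49]), 'turn z', np.float64(-0.0), '(cur', np.float64(7.5), 'j7', np.float64(0.26), ')')
```

>>> {"api": "send_rows", "payload": {
  "increments": [
    [-0.03,-0.03,0.25,0,0,0,1],
    [0,0,0.12,0,0,0,1],
    [0,0,0,0,0,0,1]
  ]
}}

```text
time_s: 41.45
tcp_pos: [0.5401, 0.0322, 0.09]
tool_rot: [0.66, 0.752, -0.0, -0.0]
force: [0.4, 0.2, -2.5]
finger_gap: 0.0293
gripper_force: 29.9
```

>>> {"api": "send_rows", "payload": {
  "increments": [
    [0,0,0.07,0,0,0,1],
    [0,0,0,0,0,0,1]
  ]
}}

```text
time_s: 41.7
tcp_pos: [0.5404, 0.0322, 0.0881]
tool_rot: [0.66, 0.752, -0.0, 0.0]
force: [-0.6, 0.6, -1.5]
finger_gap: 0.0293
gripper_force: 29.9
```

>>> {"api": "send_rows", "payload": {
  "increments": [
    [0,0,0.05,0,0,0,1],
    [0,0,0,0,0,0,1]
  ]
}}

```text
time_s: 41.95
tcp_pos: [0.5407, 0.0323, 0.0877]
tool_rot: [0.66, 0.752, 0.0, -0.0]
force: [-6.7, 0.3, 14.2]
finger_gap: 0.0296
gripper_force: 29.8
```

>>> {"api": "send_rows", "payload": {
  "increments": [
    [0,0,-0.03,0,0,0,0],
    [0,0,0,0,0,0,0],
    [0,0,0,0,0,0,0],
    [0,0,-0.7,0,0,0,0],
    [0,0,-1,0,0,0,0]
  ]
}}

```text
time_s: 42.58
tcp_pos: [0.5398, 0.032, 0.1384]
tool_rot: [0.66, 0.752, -0.001, -0.0]
force: [0.7, -0.0, 0.7]
finger_gap: 0.0713
gripper_force: 0.0
```

>>> {"api": "send_rows", "payload": {
  "increments": [
    [0,0,-1,0,0,0,0],
    [0,0,-1,0,0,0,0],
    [0,0,-1,0,0,0,0],
    [0,0,-1,0,0,0,0],
    [-1,0,-0.5,0,0,0,0]
  ]
}}

```text
time_s: 43.2
tcp_pos: [0.5449, 0.0045, 0.2748]
tool_rot: [0.658, 0.753, 0.001, 0.0]
force: [0.9, 0.2, 0.0]
finger_gap: 0.0872
gripper_force: 0.0
```

>>> {"api": "send_rows", "payload": {
  "increments": [
    [-1,0,0,0,0,0,0],
    [-1,0,0,0,0,0,0],
    [-1,0,0,0,0,0,0],
    [-1,0,0,0,0,0,0],
    [-1,0,0,0,0,0,0]
  ]
}}

```text
time_s: 43.82
tcp_pos: [0.5639, -0.1471, 0.2733]
tool_rot: [0.659, 0.752, -0.0, 0.0]
force: [-0.1, -0.1, -0.8]
finger_gap: 0.0867
gripper_force: 0.0
```

>>> {"api": "send_rows", "payload": {
  "increments": [
    [-1,0,0,0,0,0,0],
    [-0.5,0,0,0,0,0,0],
    [0,0,0,0,0,0,0]
  ]
}}

```text
time_s: 44.2
tcp_pos: [0.5693, -0.1923, 0.2733]
tool_rot: [0.66, 0.751, -0.0, 0.0]
force: [0.3, 0.7, -0.4]
finger_gap: 0.0868
gripper_force: 0.0
```

Run:
```python
from h import *
im,c,s=snap("wrist","w12.png");print(s["tcp_pos"],s["time_s"])
im2,c2,_=snap("side","s12.png")
cv2.imwrite("pics/s12c.png",cv2.resize(im2[150:310,220:440,::-1],None,fx=3,fy=3,interpolation=cv2.INTER_CUBIC))
```

```text
[ 0.56927804 -0.19227639  0.2732966 ] 44.2
```

View pics/w12.png

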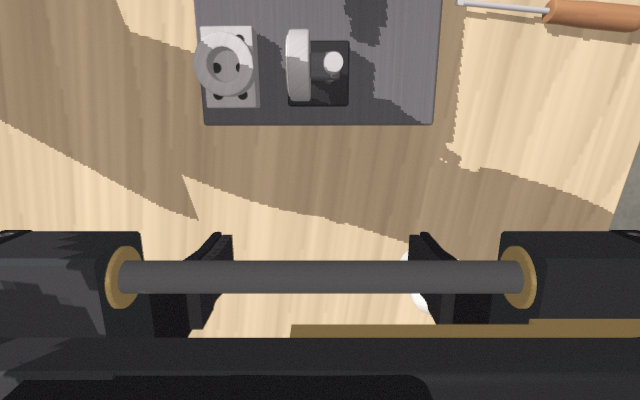

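View pics/s12c.png

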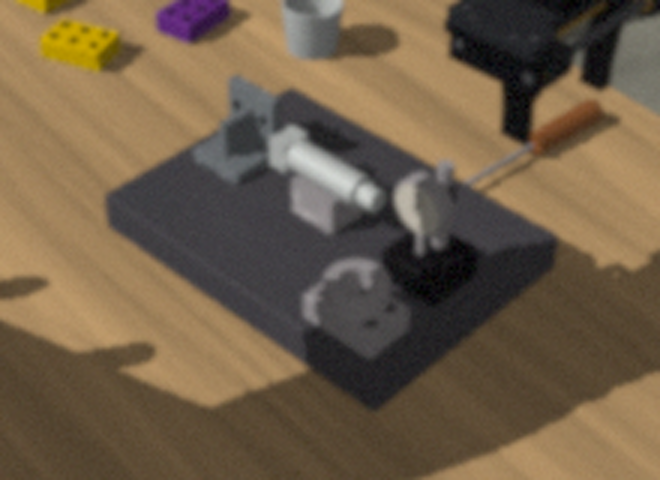

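Shaft is seated on the V-block. The ring at (224,62) against block corners (200,27), (252,25), (258,106), (207,108) needs a number.

Run:
```python
from h import *
s,M=pose();c=cam("wrist",s)
B=cast(c,[(200,27),(252,25),(258,106),(207,108)],.065);print("block",B.round(4),B.mean(0))
R1=cast(c,[(195,62),(254,62),(224,33),(224,92)],.087);print("ring",R1.round(4),R1.mean(0))
R2=cast(c,[(226,66)],.087);print(R2, cast(c,[(230,67)],.065))
S=cast(c,[(312,40.5),(348.5,40.5),(349,105)],.07);print("stand",S.round(4))
im=cv2.imread("pics/w12.png")[5:130,185:365]
cv2.imwrite("pics/w12c.png",cv2.resize(im,None,fx=4,fy=4,interpolation=cv2.INTER_CUBIC))
```

```text
block [[ 0.4383 -0.0596  0.065 ]
 [ 0.4871 -0.0514  0.065 ]
 [ 0.4991 -0.1245  0.065 ]
 [ 0.4486 -0.1331  0.065 ]] [ 0.46830248 -0.09215205  0.065     ]
ring [[ 0.4426 -0.0932  0.087 ]
 [ 0.4959 -0.0862  0.087 ]
 [ 0.4673 -0.0654  0.087 ]
 [ 0.4704 -0.1159  0.087 ]] [ 0.46906635 -0.09016161  0.087     ]
[[ 0.47083628 -0.09291533  0.087     ]] [[ 0.46891964 -0.0915103   0.065     ]]
stand [[ 0.5454 -0.0583  0.07  ]
 [ 0.5795 -0.0538  0.07  ]
 [ 0.5889 -0.1118  0.07  ]]
```

View pics/w12c.png

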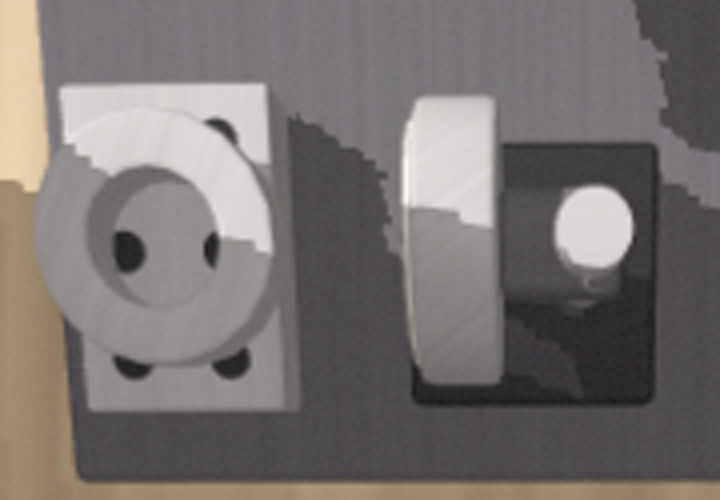

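The ring lies flat and within about 2 mm of the block's centre; the block is about 87 mm in front of the stand and square. I hand in.

```bash
python3 -c "
from bench import r
print(r.close_job())"
```

```text
the job is handed in; nothing more can be done
None
```

The job is handed in at about 44 s of the 102 s allowed, and the hand-in returned no verdict: by my measurements the V-block is within about 2 mm of the plate's centre with the shaft seated in its groove, the flat block is about 87 mm in front of the stand's centre, the ring is flat within about 2 mm of the block's centre, everything is let go, and the arm never went near the oil bottle, screwdriver or tin.

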